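# Fit the rotary polariser on the light base and set it to 40 degrees

## Task

Take the rotary polariser holder out from under its clear cover by its blue handle, carry it level and lower it gently into the cradle on the white light base, plate flat down and handle through the gap, and let go of it. Then take the knurled collar of its graduated ring and turn it until the scale reads 40 degrees against the yellow index line, leaving the holder seated. Do not disturb the tube rack, burner, culture dishes or marker.

Things in the scene. Friction and masses are not known exactly. Their poses are not given: they have to be found in the camera images.
- holder: Loose polariser holder, 0.22 kg: black plate 84 x 84 x 8 mm, origin at the centre of its underside on the ring's axis, z up. A tongue 28 mm wide, 8 thick runs along -x to x = -95 mm and carries the upright blue handle. Yellow index line, 10 mm, on the -x side at the ring's edge. 39 mm high at the ring's collar. Starts flat on the table under the cover, handle out of the open side.
- handle_grip (a point): Point in the blue handle at x = -78 mm, y = 0, 34 mm above the holder's underside; axes as the holder's. The handle is 14 mm thick (x), 28 mm wide (y, pinch here) and stands from 8 to 48 mm above the underside.
- ring_grip (a point): Point on the ring's axis, 34 mm above the holder's underside; turns with the ring. The ring: white flange 76 mm in diameter, its top 13 mm above the underside, and on it a round knurled metal collar 40 mm in diameter from 13 to 39 mm height, to be pinched from above in any direction; dark film on its top.
- ring (a joint): Scale reading at the index line, rad (40 degrees = 0.698), 0 to 180 degrees; turning counterclockwise seen from above raises it. Marks every 10 degrees, longer every 30; wide red = 0, blue = 90, green = 180; they run clockwise from red, so at 40 red stands 40 degrees counterclockwise of the index line. Starts at 75 to 165. Friction 0.05 N m holds it where left.
- cover: Fixed clear acrylic cover with blue edges, open on its -x side. Origin on the table; the holder starts within 3 mm and 0.02 rad of it. Inside 104 mm wide (y), 49 mm high; roof and sides from x = -35 mm to the back wall at +51 mm; top at 54 mm. Pull the holder out along -x by at least 80 mm before lifting.
- light_base: Fixed white light base, 200 mm (x) x 150 mm (y), 30 mm high, a round bright window in its top. Origin on the table under its centre.
- cradle (a point): Centre of the cradle floor, on top of the light base, 30 mm above the table; axes as the light base's. Dark steel rim 7 mm high and thick, 89 x 89 mm inside (2.5 mm play each side for the plate), with a gap 62 mm wide in the middle of its -x side for the tongue. Seated, the holder's origin is at this point, axes parallel.
- tube_rack: Loose white rack of capped amber tubes, 84 x 132 mm, 113 mm high; origin at the centre of its underside. Leave alone.
- burner: Loose steel burner, foot 80 mm in diameter, 130 mm high; origin at the centre of its underside. Leave alone.
- dishes: Two stacked culture dishes, 93 mm in diameter, 30 mm high; origin at the centre of the underside. Leave alone.
- marker: Black and blue marker pen, about 135 mm long along its x, 12 mm thick; origin on its underside. Leave alone.

How it is judged:
By the outcome, as a careful person would: the job done as asked, in the order asked, and still so for the second after the job is handed in, with the robot touching nothing.
It also fails if it takes over 54 s, if anything falls off the work surface, if the arm or the gripper's body presses on something with over 40 N, if the wrist force passes 120 N, or if a joint passes its speed limit or range.

## Robot

A 6-joint arm with a two-finger parallel gripper is mounted at the origin on the work surface. World frame = base frame: x ahead of the robot, y to its left, z up, the work surface at z = 0. Lengths are in m, angles in rad, forces in N, time in s.
With the tool pointing down it reaches from about 0.325 to 0.9 m from the base axis. Payload 3.5 kg.
Tool frame: the origin (TCP) lies on the front face of the gripper's body, between the roots of the fingers; the fingertips stand 73 mm ahead of it and the grasp point (between the pads) lies 54 mm ahead of it; z points along the fingers, y is the line along which they close (so a half turn about z gives the same grasp; the last joint's range is limited). The gripper opens to 85 mm and grips with 20 to 120 N. Pads are 22 mm wide; open, the fingers measure 114 mm over their backs; the gripper's body (76 mm by 85 mm) begins 54 mm behind the grasp point. The pads swing forward as they close: fully open they stand 13 mm farther back than shut.
Start: joints at [1.05, 0.276, -0.026, 1.268, 0, 1.467], TCP at [0.254, 0.571, 0.304] pointing down, gripper open.
Joint ranges: [-3.12, 3.12], [-0.85, 1.88], [-1.08, 1.24], [-1.95, 2.15], [-1.57, 1.53], [-3.14, 3.14]. Speed limits (rad/s): [2.57, 2.57, 3.14, 3.14, 3.14, 3.14].

## Interface

Orientations are given as a 3x3 rotation matrix whose columns are the frame's x, y, z axes.
In Python, from plant import r, vision gives the robot as it stands (r), with the cameras (vision).
- The arm moves only by the shell command python3 steer.py, which reads ROWS from standard input. ROWS is a JSON list of rows, 1 to 10 of them, each an object with the fields aperture (the opening from 0.0 (shut) to 1.0 (fully open)), sx, sy, sz (the shift in fractions of the full range, 1 being 800 mm), rz (a turn about the tool's z in shares of 2 pi rad (1.0 is 2 pi rad)); a field left out counts as zero (the opening has to be given); each row is the pose to reach, as a shift and turn from the pose commanded when the command began, along the tool's axes at that moment; what a row does not reach only later rows make up. A row lasts 1/12 s, in which the tool goes at most 0.0417 m and 0.125 rad, less where a joint would pass 70% of its speed; a pose out of reach is approached as far as the arm can. The fingers move at their own pace and stop on an object; the grip force is fixed at half the most. Time passes only in rows, so rows that do not move let the fingers close. It prints the time, the measured TCP pose, the force, the opening and the grip force at its end. No shift or turn number may pass 1 either way. Input that does not fit is refused with a message, and nothing moves.
- r.state(): the state, without advancing time (a new reading comes with each control period).
- vision.camera(name): name is "side" or "top"; returns a dict with "img" (480x640x3 uint8, blue, green, red), "range_z" (480x640 float32, m along the optical axis (not along the pixel's ray), 0 where there is no reading), "K" (3x3 intrinsics, pixels), "cam_to_world" (4x4, takes a point from camera to world coordinates). Camera axes: x right, y down, z forward; pixel columns grow to the right and rows downward; lengths in m; the calibration is good to about 2 mm. A picture is of the moment at which its call begins.
- r.close_job(): hands the job in; it is judged then, once.
The state is a dict: "t": time; "q": joint angles; "joint_vel": joint speeds; "joint_efforts": joint torques, N m; "eef_pos": TCP position; "tool_rot": TCP orientation; "contact_force": force on the tool from outside, world axes, zero at the start; "torque": the same for the moment, N m; "grip_width": opening from 0.0 (shut) to 1.0 (fully open); "grasp_force": force on a finger pad.
Only numpy, scipy, OpenCV 4.12 (cv2) and the standard library are available. Lean on these libraries where they do the work, as an engineer would, in place of code of your own. Each camera call takes 0.05 s, during which the arm holds its last target. There are 200 camera calls.

## Working session

There is one attempt and no reset: what is moved stays moved. The work goes in short steps, Python scripts to look and compute and a shell command to move; the robot and the scene stay as the last step left them, time stands still between calls to the robot, and variables do not carry over. Pictures are saved under pics/ and viewed, at most 10 in all, crops included, and the job is handed in when it is done.

```bash
ls; mkdir -p pics; python3 - <<'E'
from plant import r, vision
import cv2,numpy as np
s=r.state();print(s['t'],s['eef_pos'],s['tool_rot'])
for n in('top','side'):
    c=vision.camera(n);cv2.imwrite(f'pics/{n}0.png',c['img']);np.savez(f'{n}0.npz',**c);print(c['K'],c['cam_to_world'])
E
```

```text
pics
plant.py
steer.py
0.0 [0.25326699 0.57072242 0.30276236] [[-9.13992595e-01  4.05729378e-01 -1.09942922e-03]
 [ 4.05730800e-01  9.13990650e-01 -1.89990911e-03]
 [ 2.34019086e-04 -2.18257516e-03 -9.99997591e-01]]
[[538.70478421   0.         310.64683851]
 [  0.         538.70478421 244.28500735]
 [  0.           0.           1.        ]] [[-0.01842664 -0.98400554  0.17718224  0.40284257]
 [-0.99961621  0.02179744  0.01709669 -0.00911895]
 [-0.02068536 -0.17679921 -0.98402955  1.29260072]
 [ 0.          0.          0.          1.        ]]
[[494.80261942   0.         320.6844563 ]
 [  0.         494.80261942 234.80876818]
 [  0.           0.           1.        ]] [[-0.99776747 -0.05058136  0.04360742  0.59455608]
 [-0.06677203  0.76784    -0.63715244  0.70275964]
 [-0.00125548 -0.63864174 -0.76950319  0.90401692]
 [ 0.          0.          0.          1.        ]]
```

View pics/top0.png

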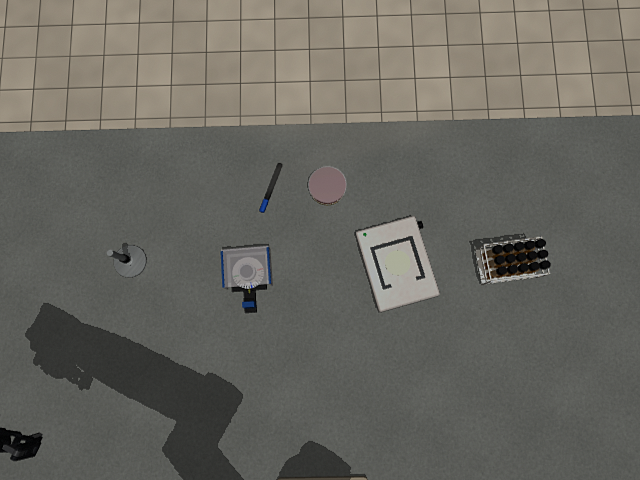

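View pics/side0.png

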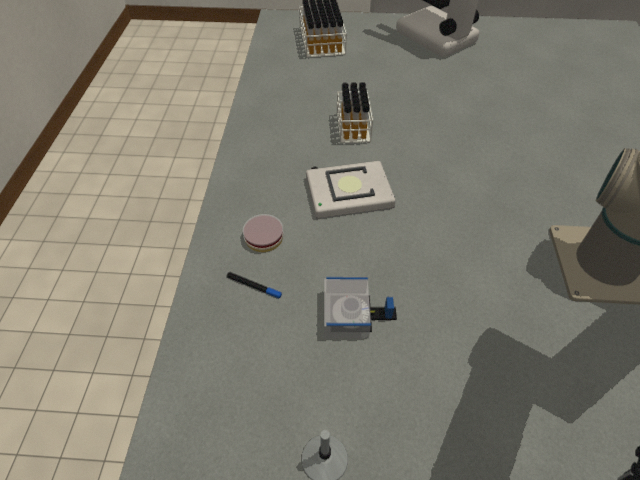

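The top view shows the holder's handle at about (249,304), ring (249,270), and cradle (398,263) with its gap facing down and slightly right. In the side view the handle is at about (390,306) and the cradle at (350,184). Next I'll measure.

```bash
cat > h.py <<'E'
import numpy as np,cv2
def load(f): return dict(np.load(f))
def ray(c,uv):
    uv=np.atleast_2d(uv).astype(float);K=c['K'];T=c['cam_to_world']
    d=np.c_[(uv[:,0]-K[0,2])/K[0,0],(uv[:,1]-K[1,2])/K[1,1],np.ones(len(uv))]@T[:3,:3].T
    return T[:3,3],d
def plane(c,uv,z):
    o,d=ray(c,uv);return o+d*((z-o[2])/d[:,2:3])
def tri(c1,u1,c2,u2):
    o1,d1=ray(c1,u1);o2,d2=ray(c2,u2);out=[]
    for a,b in zip(d1,d2):
        k=np.linalg.lstsq(np.c_[a,-b],o2-o1,rcond=None)[0];p,q=o1+k[0]*a,o2+k[1]*b
        out.append(np.r_[(p+q)/2,np.linalg.norm(p-q)])
    return np.array(out)
def mask(c,roi,f):
    x0,y0,x1,y1=roi;b,g,rr=[c['img'][...,i].astype(int) for i in range(3)]
    m=f(b,g,rr).astype(np.uint8);k=np.zeros_like(m);k[y0:y1,x0:x1]=1;m=m*k
    n,l,s,_=cv2.connectedComponentsWithStats(m);return (l==1+s[1:,4].argmax()).astype(np.uint8)
def pix(m): v,u=np.nonzero(m);return np.c_[u,v]
def depth(c,uv):
    o,d=ray(c,uv);return o+d*c['range_z'][uv[:,1],uv[:,0]][:,None]
E
python3 - <<'E'
from h import *
t,s=load('top0.npz'),load('side0.npz')
blue=lambda b,g,r:(b>r+50)&(b>80)
cen={}
for n,c,roi in(('t',t,(238,293,262,316)),('s',s,(380,290,405,325))):
    m=mask(c,roi,blue);p=pix(m);P=depth(c,p);top=P[:,2]>.043
    print(n,len(p),p.min(0),p.max(0),'z',np.percentile(P[:,2],[5,50,95]),'topface',top.sum(),P[top].mean(0),P[top].min(0),P[top].max(0))
    cen[n]=p[top].mean(0) if top.any() else p.mean(0);print(cen[n],plane(c,cen[n],.048))
print('handle tri',tri(t,cen['t'],s,cen['s']))
dark=lambda b,g,r:(b+g+r<240)
for n,c,roi in(('t',t,(366,230,428,296)),('s',s,(322,165,377,203))):
    m=mask(c,roi,dark);p=pix(m);P=plane(c,p,.037);D=depth(c,p)
    rc=cv2.minAreaRect((P[:,:2]*1000).astype(np.float32));print(n,len(p),'rim',rc,'z',np.percentile(D[:,2],[10,50,90]))
    print(cv2.boxPoints(rc).round(1).tolist())
# window
cw={}
for n,c,roi in(('t',t,(380,240,415,285)),('s',s,(332,172,367,196))):
    m=mask(c,roi,lambda b,g,r:(g>b+25)&(g>150));p=pix(m);cw[n]=p.mean(0);print(n,len(p),plane(c,p.mean(0),.03))
print('window',tri(t,cw['t'],s,cw['s']))
big=lambda i,x0,y0,x1,y1:cv2.resize(i[y0:y1,x0:x1],None,fx=6,fy=6,interpolation=cv2.INTER_CUBIC)
a=big(t['img'],215,235,280,320);b=big(t['img'],350,235,435,320)[:, :390]
d=big(s['img'],318,270,402,335)
W=np.zeros((600,800,3),np.uint8);W[:510,:390]=a[:510];W[:390,296:296+504]=W[:390,296:296+504]
W[:390,390:800]=d[:,:410];cv2.imwrite('pics/crop1.png',W)
E
```

```text
t 62 [242 302] [253 307] z [0.044562   0.04804057 0.05140579] topface 62 [0.48997767 0.1611049  0.04795958] [0.48348979 0.14739346 0.04321413] [0.49520895 0.17383125 0.05343157]
[247.37096774 304.09677419] [[0.48997401 0.1610962  0.048     ]]
s 73 [387 297] [393 308] z [0.04687166 0.04982587 0.05257472] topface 73 [0.49235663 0.1636683  0.04962815] [0.4853907  0.1484208  0.04551578] [0.4980491  0.17794571 0.05427656]
[389.7260274  302.79452055] [[0.49216033 0.16268128 0.048     ]]
handle tri [[0.49100488 0.16125114 0.04537192 0.00174134]]
t 438 rim ((582.3324584960938, -189.4495849609375), (103.1975326538086, 103.05754852294922), 14.567587852478027) z [0.0326023  0.03661268 0.04026624]
[[519.4000244140625, -152.60000610351562], [545.4000244140625, -252.3000030517578], [645.2000122070312, -226.3000030517578], [619.2999877929688, -126.5999984741211]]
s 314 rim ((584.0361938476562, -186.82705688476562), (102.70111846923828, 105.46015167236328), 14.677971839904785) z [0.03330369 0.03774946 0.04062132]
[[521.0, -148.8000030517578], [547.7000122070312, -250.8000030517578], [647.0999755859375, -224.8000030517578], [620.2999877929688, -122.80000305175781]]Traceback (most recent call last):
  File "<stdin>", line 18, in <module>
  File "h.py", line 18, in mask
    n,l,s,_=cv2.connectedComponentsWithStats(m);return (l==1+s[1:,4].argmax()).astype(np.uint8)
                                                             ~~~~~~~~~~~~~~^^
ValueError: attempt to get argmax of an empty sequence
```

```bash
python3 - <<'E'
from h import *
t,s=load('top0.npz'),load('side0.npz')
print(t['img'][270,225:275:4].tolist(), s['img'][305,326:372:4].tolist())
print(t['img'][262,398],s['img'][184,350])
cw={}
for n,c,roi in(('t',t,(380,240,415,285)),('s',s,(332,172,367,196))):
    m=mask(c,roi,lambda b,g,r:(g>b+12)&(g>130));p=pix(m);cw[n]=p.mean(0);print(n,len(p),plane(c,p.mean(0),.03))
print('window',tri(t,cw['t'],s,cw['s']))
# cover blue edges in top: side strips; holder's black tongue
blue=lambda b,g,r:(b>r+50)&(b>80)
for roi in((215,240,230,294),(264,240,280,294)):
    p=pix(mask(t,roi,blue));P=plane(t,p,.054);print('edge',len(p),P.min(0),P.max(0),cv2.fitLine(P[:,:2].astype(np.float32)*1000,2,0,1,.01).ravel())
big=lambda i,x0,y0,x1,y1:cv2.resize(i[y0:y1,x0:x1],None,fx=6,fy=6,interpolation=cv2.INTER_CUBIC)
W=np.zeros((600,800,3),np.uint8);W[:510,:390]=big(t['img'],215,235,280,320);W[:390,390:798]=big(s['img'],334,270,402,335)
cv2.imwrite('pics/crop1.png',W)
E
```

```text
[[104, 105, 109], [125, 124, 127], [143, 144, 149], [143, 144, 148], [110, 108, 109], [113, 111, 114], [113, 111, 114], [138, 137, 140], [122, 123, 145], [143, 144, 144], [108, 109, 111], [111, 51, 12], [92, 96, 95]] [[139, 142, 146], [128, 131, 136], [147, 151, 159], [150, 156, 161], [143, 148, 152], [125, 126, 130], [125, 126, 130], [124, 125, 128], [128, 131, 134], [163, 172, 174], [144, 151, 155], [84, 91, 90]]
[154 174 171] [157 199 200]
t 503 [[ 0.58247781 -0.19055863  0.03      ]]
s 688 [[ 0.58310676 -0.19371707  0.03      ]]
window [[ 0.58259075 -0.19020607  0.03323315  0.00115178]]
edge 74 [0.53005001 0.21454541 0.054     ] [0.61454963 0.22241672 0.054     ] [9.9821091e-01 5.9790827e-02 5.7070093e+02 2.1934982e+02]
edge 67 [0.53707988 0.10792369 0.054     ] [0.62167388 0.11469661 0.054     ] [9.9807560e-01 6.2008645e-02 5.7837958e+02 1.1174015e+02]
```

View pics/crop1.png

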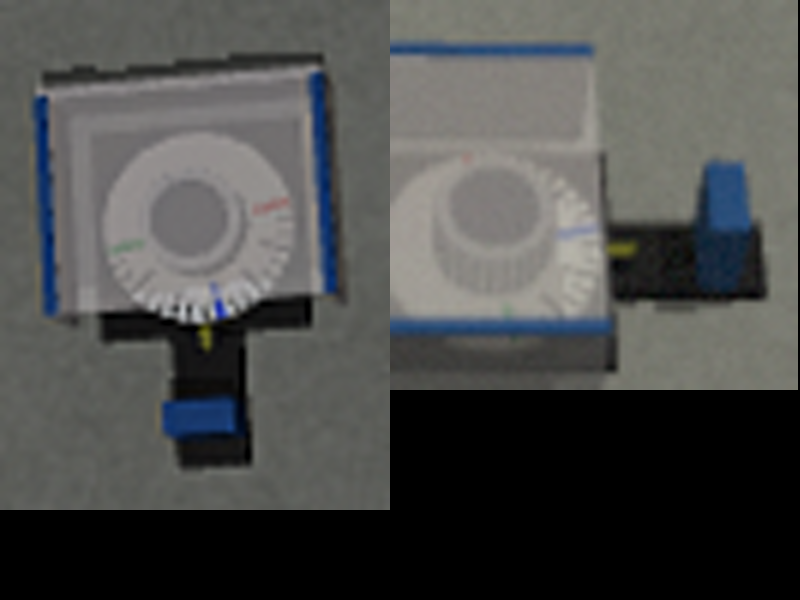

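The crop shows red at (270,207), right and slightly up, and blue at (218,300), just ccw of the yellow line at (207,335). So the scale reads about 98 degrees. Handle ≈ (0.491, 0.1615), top at 0.048. Cover yaw ≈ 0.06. Cradle ≈ (0.583, -0.189), yaw 0.2545, rim at 0.037. These agree with the sizes given, so I'll move above the handle.

The rows are not in the units I measure in: shifts go in shares of 800 mm and turns go in shares of 2 pi rad. I convert before sending: -0.384 m is -0.48, -0.278 m is -0.3475, -0.478 rad is -0.0761.

```bash
echo '[{"aperture": 1, "sx": -0.48, "sy": -0.3475, "sz": 0.1125, "rz": -0.0761}, {"aperture": 1, "sx": -0.48, "sy": -0.3475, "sz": 0.1125, "rz": -0.0761}, {"aperture": 1, "sx": -0.48, "sy": -0.3475, "sz": 0.1125, "rz": -0.0761}, {"aperture": 1, "sx": -0.48, "sy": -0.3475, "sz": 0.1125, "rz": -0.0761}, {"aperture": 1, "sx": -0.48, "sy": -0.3475, "sz": 0.1125, "rz": -0.0761}, {"aperture": 1, "sx": -0.48, "sy": -0.3475, "sz": 0.1125, "rz": -0.0761}, {"aperture": 1, "sx": -0.48, "sy": -0.3475, "sz": 0.1125, "rz": -0.0761}, {"aperture": 1, "sx": -0.48, "sy": -0.3475, "sz": 0.1125, "rz": -0.0761}, {"aperture": 1, "sx": -0.48, "sy": -0.3475, "sz": 0.1125, "rz": -0.0761}, {"aperture": 1, "sx": -0.48, "sy": -0.3475, "sz": 0.1125, "rz": -0.0761}]' | python3 steer.py
cat > go.py <<'E'
import sys,numpy as np
from plant import r, vision
s=r.state();R=np.array(s['tool_rot']);p=np.array(s['eef_pos'])
x,y,z,yaw=map(float,sys.argv[1:5])   # target TCP, tool-y heading-90deg
cur=np.arctan2(-R[0,1],R[1,1])
print('t',s['t'],'pos',p.round(4),'yaw',cur.round(4),'tool d',(R.T@(np.array([x,y,z])-p)).round(4),'turn',round(cur-yaw,4))
print('F',np.round(s['contact_force'],1),'w',s['grip_width'],'q',np.round(s['q'],2),'R',R.round(4).tolist())
E
python3 go.py .491 .1615 .16 .06
```

```text
t: 0.93
eef_pos: [0.4579, 0.2181, 0.2262]
tool_rot: [[-0.998, -0.06, -0.0], [-0.06, 0.998, -0.0], [0.0, -0.0, -1.0]]
contact_force: [0.5, -0.1, -0.3]
grip_width: 1.004
grasp_force: 0.0
t 0.9333 pos [0.4579 0.2181 0.2262] yaw 0.0603 tool d [-0.0296 -0.0585  0.0662] turn 0.0003
F [ 0.5 -0.1 -0.3] w 1.0036654602088828 q [ 0.32  0.13 -0.38  1.06  0.    0.26] R [[-0.9982, -0.0603, -0.0004], [-0.0603, 0.9982, -0.0001], [0.0004, -0.0001, -1.0]]
```

```bash
echo '[{"aperture": 1}, {"aperture": 1}, {"aperture": 1}]' | python3 steer.py >/dev/null; python3 go.py .491 .1615 .16 .06
```

```text
t 1.1833 pos [0.4573 0.22   0.2265] yaw 0.0594 tool d [-0.0302 -0.0604  0.0664] turn -0.0006
F [-0.4  0.6 -0.1] w 1.0020102799062671 q [ 0.32  0.13 -0.38  1.06  0.    0.26] R [[-0.9982, -0.0593, -0.0012], [-0.0593, 0.9982, 0.0002], [0.0012, 0.0003, -1.0]]
```

To row units: 0.138 m is 0.1725, -0.015 m is -0.0188.

```bash
echo '[{"aperture": 0.7, "sx": -0.0188, "sy": -0.0375, "sz": 0.025}, {"aperture": 0.7, "sx": -0.0375, "sy": -0.075, "sz": 0.05}, {"aperture": 0.7, "sx": -0.0375, "sy": -0.075, "sz": 0.0825}, {"aperture": 0.7, "sx": -0.0375, "sy": -0.075, "sz": 0.1125}, {"aperture": 0.7, "sx": -0.0375, "sy": -0.075, "sz": 0.1375}, {"aperture": 0.7, "sx": -0.0375, "sy": -0.075, "sz": 0.1563}, {"aperture": 0.7, "sx": -0.0375, "sy": -0.075, "sz": 0.1725}, {"aperture": 0.7, "sx": -0.0375, "sy": -0.075, "sz": 0.1725}, {"aperture": 0.7, "sx": -0.0375, "sy": -0.075, "sz": 0.1725}]' | python3 steer.py; python3 go.py .491 .1615 .088 .06
python3 - <<'E'
from plant import r, vision
import cv2,numpy as np
W=np.zeros((360,800,3),np.uint8)
c=vision.camera('side');W[:,:400]=cv2.resize(c['img'][260:350,330:430],None,fx=4,fy=4)
c=vision.camera('top');W[:,400:]=cv2.resize(c['img'][250:340,200:300],None,fx=4,fy=4)
cv2.imwrite('pics/pre.png',W)
E
```

```text
t: 1.93
eef_pos: [0.4902, 0.1633, 0.0885]
tool_rot: [[-0.998, -0.063, -0.002], [-0.063, 0.998, -0.0], [0.002, 0.0, -1.0]]
contact_force: [1.1, 0.5, -0.4]
grip_width: 0.697
grasp_force: 0.0
t 1.9333 pos [0.4902 0.1633 0.0885] yaw 0.0628 tool d [-0.0007 -0.0019  0.0005] turn 0.0028
F [ 1.1  0.5 -0.4] w 0.6969589488874061 q [ 0.2   0.3  -0.5   0.77  0.    0.13] R [[-0.998, -0.0628, -0.0018], [-0.0628, 0.998, -0.0001], [0.0018, 0.0, -1.0]]
```

View pics/pre.png

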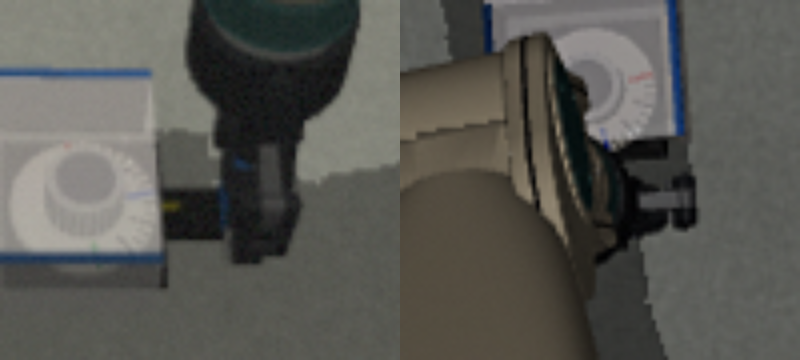

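The side view (left) shows the fingers straddling the blue handle, with blue visible at (238,162) and (222,210). I'll centre the last 2 mm and close.

To row units: -0.002 m is -0.0025, -0.001 m is -0.0013.

```bash
echo '[{"aperture": 0.7, "sx": -0.0013, "sy": -0.0025}, {"aperture": 0, "sx": -0.0013, "sy": -0.0025}, {"aperture": 0, "sx": -0.0013, "sy": -0.0025}, {"aperture": 0, "sx": -0.0013, "sy": -0.0025}, {"aperture": 0, "sx": -0.0013, "sy": -0.0025}, {"aperture": 0, "sx": -0.0013, "sy": -0.0025}, {"aperture": 0, "sx": -0.0013, "sy": -0.0025}, {"aperture": 0, "sx": -0.0013, "sy": -0.0025}]' | python3 steer.py; python3 go.py .491 .1615 .088 .06
```

```text
t: 2.7
eef_pos: [0.4931, 0.1602, 0.0897]
tool_rot: [[-0.998, -0.06, 0.002], [-0.06, 0.998, 0.001], [-0.002, 0.001, -1.0]]
contact_force: [-0.1, 0.7, 7.1]
grip_width: 0.316
grasp_force: 59.9
t 2.7 pos [0.4931 0.1602 0.0897] yaw 0.0601 tool d [0.002  0.0014 0.0017] turn 0.0001
F [-0.1  0.7  7.1] w 0.316055534910113 q [ 0.19  0.3  -0.5   0.77  0.    0.13] R [[-0.9982, -0.0601, 0.0015], [-0.0601, 0.9982, 0.0006], [-0.0016, 0.0005, -1.0]]
```

To row units: 0.095 m is 0.1188, 0.09 m is 0.1125.

```bash
echo '[{"aperture": 0, "sx": 0.0075}, {"aperture": 0, "sx": 0.0225}, {"aperture": 0, "sx": 0.0413}, {"aperture": 0, "sx": 0.06}, {"aperture": 0, "sx": 0.0788}, {"aperture": 0, "sx": 0.0975}, {"aperture": 0, "sx": 0.1125}, {"aperture": 0, "sx": 0.1188}, {"aperture": 0, "sx": 0.1188}, {"aperture": 0, "sx": 0.1188}]' | python3 steer.py; python3 go.py .491 .1615 .088 .06
```

```text
t: 3.53
eef_pos: [0.3968, 0.1544, 0.0897]
tool_rot: [[-0.998, -0.06, 0.0], [-0.06, 0.998, 0.0], [-0.0, 0.0, -1.0]]
contact_force: [-0.8, 0.1, 11.0]
grip_width: 0.318
grasp_force: 61.2
t 3.5333 pos [0.3968 0.1544 0.0897] yaw 0.0604 tool d [-0.0945  0.0014  0.0017] turn 0.0004
F [-0.8  0.1 11. ] w 0.3179323126992687 q [ 0.22  0.16 -0.69  0.72  0.    0.16] R [[-0.9982, -0.0603, 0.0003], [-0.0603, 0.9982, 0.0003], [-0.0003, 0.0003, -1.0]]
```

Now lift straight up.

To row units: -0.08 m is -0.1, -0.065 m is -0.0813.

```bash
echo '[{"aperture": 0, "sz": -0.01}, {"aperture": 0, "sz": -0.025}, {"aperture": 0, "sz": -0.0438}, {"aperture": 0, "sz": -0.0625}, {"aperture": 0, "sz": -0.0813}, {"aperture": 0, "sz": -0.1}, {"aperture": 0, "sz": -0.1}, {"aperture": 0, "sz": -0.1}, {"aperture": 0, "sz": -0.1}]' | python3 steer.py; python3 go.py .491 .1615 .088 .06
python3 - <<'E'
from plant import r, vision
import cv2,numpy as np
c=vision.camera('side');np.savez('s1.npz',**c);a=c['img']
c=vision.camera('top');np.savez('t1.npz',**c)
W=np.vstack([cv2.resize(a[200:400,320:540],(660,600))]);cv2.imwrite('pics/lift.png',W)
E
```

```text
t: 4.28
eef_pos: [0.3958, 0.154, 0.1674]
tool_rot: [[-0.998, -0.06, -0.003], [-0.06, 0.998, -0.001], [0.003, -0.0, -1.0]]
contact_force: [0.5, -0.2, -2.6]
grip_width: 0.315
grasp_force: 59.6
t 4.2833 pos [0.3958 0.154  0.1674] yaw 0.0602 tool d [-0.0958  0.0018  0.0791] turn 0.0002
F [ 0.5 -0.2 -2.6] w 0.3146510221273611 q [ 0.22  0.05 -0.61  0.91  0.    0.16] R [[-0.9982, -0.0602, -0.0033], [-0.0602, 0.9982, -0.0007], [0.0033, -0.0005, -1.0]]
```

View pics/lift.png

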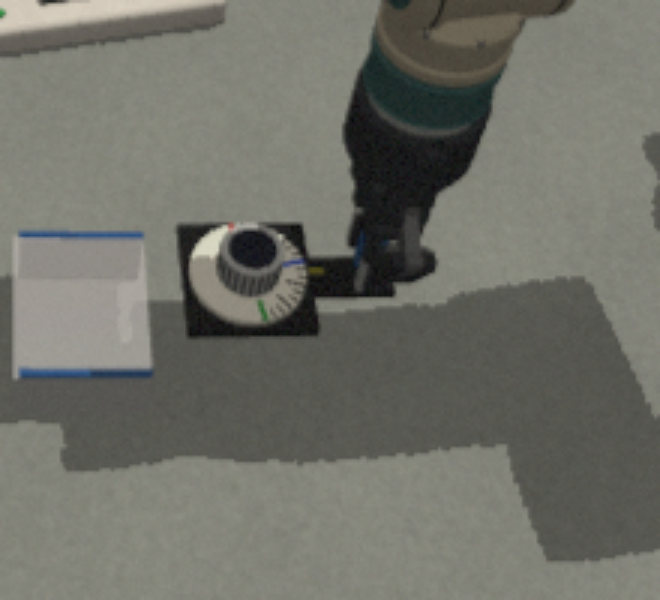

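The lift view shows the holder gripped and level. The plate spans about (180,225) to (318,335), the ring reads just over 90, and the holder is clear of the cover. Next I'll measure the holder relative to the tool.

```bash
cat > meas.py <<'E'
from h import *
import sys
def ringfit(c,roi,z,n):
    m=mask(c,roi,lambda b,g,r:(b+g+r>390)|((abs(b-r)>50)&(b+g+r>150)&(b<r+200)))
    h=cv2.convexHull(pix(m));el=cv2.fitEllipse(h.astype(np.float32))
    P=plane(c,h[:,0],z);(x,y),rad=cv2.minEnclosingCircle((P[:,:2]*1000).astype(np.float32))
    print(n,'flange px',m.sum(),'el',np.round(el[0],1),'circle mm',round(x,1),round(y,1),'diam',round(2*rad,1))
    return np.array([x,y])/1000,el[0]
def platefit(c,roi,z,n):
    m=mask(c,roi,lambda b,g,r:(b+g+r<140));
    D=depth(c,pix(cv2.erode(m,np.ones((3,3),np.uint8))));A=np.c_[D[:,:2]-D[:,:2].mean(0),np.ones(len(D))]
    k=np.linalg.lstsq(A,D[:,2],rcond=None)[0];rs=D[:,2]-A@k;ok=abs(rs)<.006;k=np.linalg.lstsq(A[ok],D[ok,2],rcond=None)[0]
    h=cv2.convexHull(pix(m));P=plane(c,h[:,0],z);rc=cv2.minAreaRect((P[:,:2]*1000).astype(np.float32))
    print(n,'plate px',m.sum(),'slope',k[:2].round(3),'z',k[2].round(4),'rect',np.round(rc[0],1),np.round(rc[1],1),round(rc[2],2))
E
python3 - <<'E'
from meas import *
t,s=load('t1.npz'),load('s1.npz')
cv2.imwrite('pics/t1.png',cv2.resize(t['img'][235:335,200:333],None,fx=6,fy=6))
a,ea=ringfit(s,(380,265,426,312),.0907,'s')
platefit(s,(378,272,428,314),.0857,'s')
E
```

```text
s flange px 311 el [402.3 289.5] circle mm 471.6 156.5 diam 78.1
s plate px 440 slope [0.006 0.124] z 0.0872 rect [468.3 162.4] [91.3 85.9] 3.27
```

View pics/t1.png

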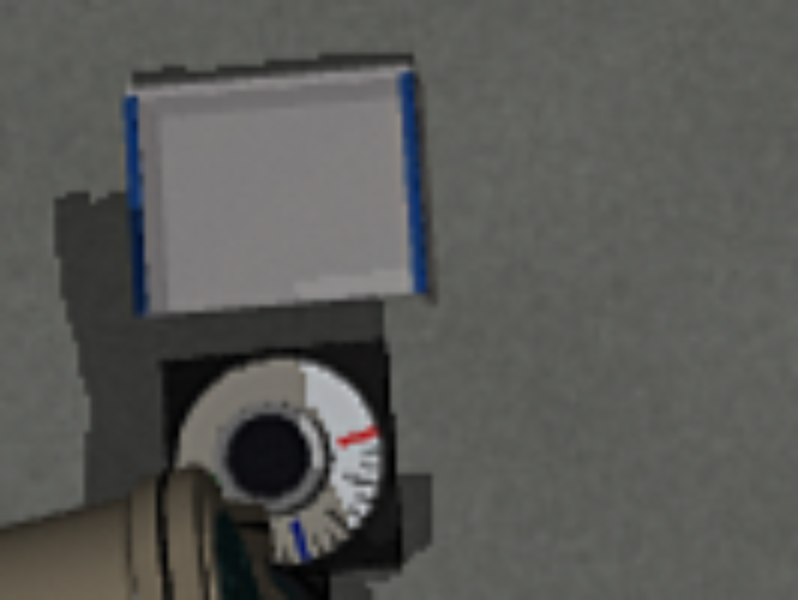

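```bash
python3 go.py .5087 -.2073 .1674 .2545
```

```text
t 4.3833 pos [0.3959 0.154  0.1673] yaw 0.0602 tool d [-9.080e-02 -3.674e-01 -3.000e-04] turn -0.1943
F [-0.6  0.4 -2.5] w 0.31981688139352576 q [ 0.22  0.05 -0.61  0.91  0.    0.16] R [[-0.9982, -0.0601, -0.0036], [-0.0601, 0.9982, -0.0008], [0.0036, -0.0005, -1.0]]
```

To row units: -0.241 m is -0.3013, -0.214 m is -0.2675, -0.17 rad is -0.0271.

```bash
echo '[{"aperture": 0, "sx": -0.0038, "sy": -0.0125}, {"aperture": 0, "sx": -0.01, "sy": -0.0375, "rz": -0.0016}, {"aperture": 0, "sx": -0.0175, "sy": -0.0688, "rz": -0.0048}, {"aperture": 0, "sx": -0.025, "sy": -0.1, "rz": -0.008}, {"aperture": 0, "sx": -0.0338, "sy": -0.1338, "rz": -0.0111}, {"aperture": 0, "sx": -0.0413, "sy": -0.1675, "rz": -0.0143}, {"aperture": 0, "sx": -0.05, "sy": -0.2, "rz": -0.0175}, {"aperture": 0, "sx": -0.0588, "sy": -0.2338, "rz": -0.0207}, {"aperture": 0, "sx": -0.0663, "sy": -0.2675, "rz": -0.0239}, {"aperture": 0, "sx": -0.075, "sy": -0.3013, "rz": -0.0271}]' | python3 steer.py >/dev/null
python3 go.py .5087 -.2073 .1674 .2545
```

```text
t 5.2167 pos [ 0.4714 -0.0847  0.168 ] yaw 0.2306 tool d [-0.0083 -0.1279  0.0005] turn -0.0239
F [ 0.2 -0.4 -2.6] w 0.31299539437836144 q [-0.31  0.14 -0.51  0.93 -0.   -0.54] R [[-0.9735, -0.2286, -0.0019], [-0.2286, 0.9735, -0.0001], [0.0018, 0.0003, -1.0]]
```

To row units: -0.128 m is -0.16, -0.118 m is -0.1475, -0.024 rad is -0.0038.

```bash
echo '[{"aperture": 0, "sx": -0.0025, "sy": -0.0313, "rz": -0.0016}, {"aperture": 0, "sx": -0.0038, "sy": -0.0625, "rz": -0.0038}, {"aperture": 0, "sx": -0.0063, "sy": -0.0938, "rz": -0.0038}, {"aperture": 0, "sx": -0.0088, "sy": -0.125, "rz": -0.0038}, {"aperture": 0, "sx": -0.01, "sy": -0.1475, "rz": -0.0038}, {"aperture": 0, "sx": -0.01, "sy": -0.16, "rz": -0.0038}, {"aperture": 0, "sx": -0.01, "sy": -0.16, "rz": -0.0038}, {"aperture": 0, "sx": -0.01, "sy": -0.16, "rz": -0.0038}, {"aperture": 0, "sx": -0.01, "sy": -0.16, "rz": -0.0038}, {"aperture": 0, "sx": -0.01, "sy": -0.16, "rz": -0.0038}]' | python3 steer.py >/dev/null
python3 go.py .5087 -.2073 .1674 .2545
python3 - <<'E'
from plant import r, vision
import cv2,numpy as np
a=vision.camera('side');np.savez('s2.npz',**a)
c=vision.camera('top');np.savez('t2.npz',**c)
W=np.zeros((600,800,3),np.uint8);W[:600,:400]=cv2.resize(a['img'][140:260,310:390],(400,600));W[:,400:]=cv2.resize(c['img'][200:320,350:430],(400,600))
cv2.imwrite('pics/over.png',W)
E
```

```text
t 6.05 pos [ 0.5082 -0.2041  0.1685] yaw 0.2555 tool d [ 0.0003 -0.0033  0.0011] turn 0.001
F [-0.2  0.2 -1.6] w 0.31806298960792634 q [-0.5   0.25 -0.37  0.96  0.   -0.76] R [[-0.9675, -0.2527, -0.0012], [-0.2527, 0.9675, 0.001], [0.001, 0.0013, -1.0]]
```

View pics/over.png

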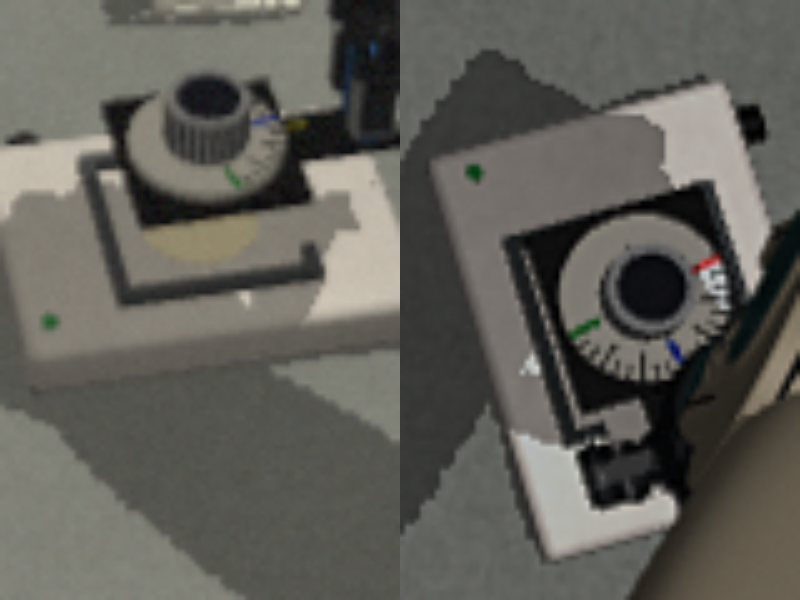

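The side view (left) shows the plate level over the cradle, with the dark film at (211,95) in the crop. The top view shows the film at (652,288) and the handle side at the gap. I'll measure the film centre in both views and compare it with the cradle as each camera sees it.

```bash
cat >> meas.py <<'E'
def film(c,roi,th):
    m=mask(c,roi,lambda b,g,r:b+g+r<th);p=pix(m);h=cv2.convexHull(p)
    return p.mean(0),len(p)
def filmboth(t,rt,s,rs,z):
    a,n1=film(t,rt,150);b,n2=film(s,rs,150)
    print('film px',n1,a.round(1),n2,b.round(1),'top@z',plane(t,a,z)[0].round(4),'side@z',plane(s,b,z)[0].round(4),'tri',tri(t,a,s,b)[0].round(4))
E
python3 - <<'E'
from meas import *
t,s=load('t2.npz'),load('s2.npz')
filmboth(t,(390,247,411,268),s,(344,153,361,168),.118)
# flange level: depth of bright ring pixels, side+top
for c,roi,n in((s,(333,155,372,184),'s'),(t,(381,240,418,280),'t')):
    D=depth(c,pix(mask(c,roi,lambda b,g,r:b+g+r>300)));D=D[abs(D[:,2]-.092)<.01]
    A=np.c_[D[:,:2]-D[:,:2].mean(0),np.ones(len(D))];k=np.linalg.lstsq(A,D[:,2],rcond=None)[0];print(n,len(D),k.round(4))
# plate edges: back(+x) and left edges yaw from top picture: dark rect on plane .087
p=pix(mask(t,(374,240,416,290),lambda b,g,r:b+g+r<110));P=plane(t,p,.0868)*1000
print(len(p),P.min(0),P.max(0))
E
python3 go.py .5087 -.2073 .1674 .2545
```

```text
film px 147 [399.9 257. ] 73 [351.5 159.1] top@z [ 0.5816 -0.1844  0.118 ] side@z [ 0.5819 -0.1848  0.118 ] tri [ 5.817e-01 -1.844e-01  1.183e-01  4.000e-04]
s 252 [-0.0072  0.0042  0.0936]
t 445 [-0.0097  0.0055  0.0915]
510 [ 513.71665419 -223.63804558   86.8       ] [ 625.44549208 -131.49205214   86.8       ]
t 6.15 pos [ 0.5085 -0.2043  0.1687] yaw 0.2555 tool d [ 0.0006 -0.003   0.0013] turn 0.001
F [-0.2 -0.9 -1.9] w 0.31396131517090686 q [-0.5   0.25 -0.37  0.96  0.   -0.76] R [[-0.9675, -0.2528, -0.0005], [-0.2528, 0.9675, 0.0004], [0.0004, 0.0006, -1.0]]
```

Film centre is (0.5817, -0.1844, 0.1183), with both views agreeing and the flange level within 0.6°. The underside is therefore at 0.079. The cradle is at about (0.5828, -0.1890). I'll correct by -4.7 mm in tool y and lower part way.

To row units: 0.036 m is 0.045, -0.0047 m is -0.0059.

```bash
echo '[{"aperture": 0, "sy": -0.0059}, {"aperture": 0, "sy": -0.0059, "sz": 0.0063}, {"aperture": 0, "sy": -0.0059, "sz": 0.015}, {"aperture": 0, "sy": -0.0059, "sz": 0.025}, {"aperture": 0, "sy": -0.0059, "sz": 0.035}, {"aperture": 0, "sy": -0.0059, "sz": 0.0425}, {"aperture": 0, "sy": -0.0059, "sz": 0.045}, {"aperture": 0, "sy": -0.0059, "sz": 0.045}, {"aperture": 0, "sy": -0.0059, "sz": 0.045}]' | python3 steer.py >/dev/null
python3 go.py .5087 -.2073 .1674 .2545
python3 - <<'E'
from plant import r, vision
from meas import *
s=vision.camera('side');t=vision.camera('top');np.savez('s3.npz',**s);np.savez('t3.npz',**t)
filmboth(t,(390,250,414,273),s,(340,162,361,182),.0823)
E
```

```text
t 6.9 pos [ 0.51   -0.21    0.1325] yaw 0.2541 tool d [ 0.0006  0.0029 -0.0349] turn -0.0004
F [ 0.2  1.  -2.2] w 0.31437811404494453 q [-0.51  0.3  -0.39  0.88 -0.   -0.76] R [[-0.9679, -0.2514, -0.0005], [-0.2514, 0.9679, 0.0002], [0.0004, 0.0004, -1.0]]
film px 146 [400.4 258.5] 73 [349.9 168.5] top@z [ 0.5836 -0.1908  0.0823] side@z [ 0.5843 -0.1909  0.0823] tri [ 0.584  -0.1908  0.0822  0.0007]
```

To row units: 0.0105 m is 0.0131, 0.0014 m is 0.0018.

```bash
echo '[{"aperture": 0, "sx": 0.0009, "sy": 0.0018}, {"aperture": 0, "sx": 0.0009, "sy": 0.0018, "sz": 0.0013}, {"aperture": 0, "sx": 0.0009, "sy": 0.0018, "sz": 0.0038}, {"aperture": 0, "sx": 0.0009, "sy": 0.0018, "sz": 0.0063}, {"aperture": 0, "sx": 0.0009, "sy": 0.0018, "sz": 0.0088}, {"aperture": 0, "sx": 0.0009, "sy": 0.0018, "sz": 0.0113}, {"aperture": 0, "sx": 0.0009, "sy": 0.0018, "sz": 0.0131}, {"aperture": 0, "sx": 0.0009, "sy": 0.0018, "sz": 0.0131}]' | python3 steer.py
python3 go.py .5087 -.2073 .1674 .2545
```

```text
t: 7.67
eef_pos: [0.5088, -0.2086, 0.1218]
tool_rot: [[-0.968, -0.251, -0.001], [-0.251, 0.968, 0.0], [0.001, 0.001, -1.0]]
contact_force: [-0.7, 0.4, -2.4]
grip_width: 0.313
grasp_force: 59.7
t 7.6667 pos [ 0.5088 -0.2086  0.1218] yaw 0.2542 tool d [-0.0003  0.0013 -0.0456] turn -0.0003
F [-0.7  0.4 -2.4] w 0.3133637156593703 q [-0.51  0.31 -0.4   0.86  0.   -0.76] R [[-0.9679, -0.2514, -0.0008], [-0.2514, 0.9679, 0.0005], [0.0007, 0.0006, -1.0]]
```

It is below the rim top with no contact force, so I'll settle it down.

To row units: 0.003 m is 0.0038, 0.0026 m is 0.0033.

```bash
echo '[{"aperture": 0, "sz": 0.0009}, {"aperture": 0, "sz": 0.0018}, {"aperture": 0, "sz": 0.0025}, {"aperture": 0, "sz": 0.0033}, {"aperture": 0, "sz": 0.0038}, {"aperture": 0, "sz": 0.0038}]' | python3 steer.py
python3 go.py .5087 -.2073 .1674 .2545
python3 - <<'E'
from plant import r, vision
from meas import *
s=vision.camera('side');t=vision.camera('top');np.savez('s3.npz',**s);np.savez('t3.npz',**t)
filmboth(t,(390,250,414,273),s,(340,164,361,186),.069)
E
```

```text
t: 8.17
eef_pos: [0.5092, -0.2089, 0.1198]
tool_rot: [[-0.968, -0.252, 0.0], [-0.252, 0.968, -0.0], [-0.0, -0.0, -1.0]]
contact_force: [-0.9, 1.1, 2.2]
grip_width: 0.317
grasp_force: 60.2
t 8.1667 pos [ 0.5092 -0.2089  0.1198] yaw 0.2542 tool d [ 0.      0.0017 -0.0476] turn -0.0003
F [-0.9  1.1  2.2] w 0.31652529279559843 q [-0.51  0.31 -0.41  0.85  0.   -0.76] R [[-0.9679, -0.2515, 0.0003], [-0.2515, 0.9679, -0.0001], [-0.0002, -0.0002, -1.0]]
film px 137 [399.1 259.9] 72 [349.9 172.5] top@z [ 0.5824 -0.1897  0.069 ] side@z [ 0.5837 -0.1912  0.069 ] tri [ 0.583  -0.1896  0.0702  0.0014]
```

Contact came at z = 0.1198, as expected, so it is seated. Releasing and rising.

To row units: -0.08 m is -0.1, -0.055 m is -0.0688.

```bash
echo '[{"aperture": 0.4}, {"aperture": 0.6}, {"aperture": 0.6}, {"aperture": 0.6}, {"aperture": 0.6, "sz": -0.0125}, {"aperture": 0.6, "sz": -0.0375}, {"aperture": 0.6, "sz": -0.0688}, {"aperture": 0.6, "sz": -0.1}, {"aperture": 0.6, "sz": -0.1}, {"aperture": 0.6, "sz": -0.1}]' | python3 steer.py
python3 - <<'E'
from plant import r, vision
from meas import *
s=vision.camera('side');t=vision.camera('top');np.savez('s4.npz',**s);np.savez('t4.npz',**t)
filmboth(t,(390,250,414,273),s,(340,164,361,186),.069)
W=np.zeros((600,800,3),np.uint8);W[:600,:400]=cv2.resize(s['img'][140:260,310:390],(400,600));W[:,400:]=cv2.resize(t['img'][200:320,350:430],(400,600))
cv2.imwrite('pics/rel.png',W)
E
python3 go.py .583 -.1897 .16 .2545
```

```text
t: 9.1
eef_pos: [0.5106, -0.2096, 0.202]
tool_rot: [[-0.968, -0.252, 0.005], [-0.252, 0.968, -0.003], [-0.004, -0.004, -1.0]]
contact_force: [0.3, 0.2, 0.0]
grip_width: 0.6
grasp_force: 0.0
film px 137 [399.1 259.9] 73 [350.  172.5] top@z [ 0.5824 -0.1897  0.069 ] side@z [ 0.5836 -0.1914  0.069 ] tri [ 0.5829 -0.1896  0.0704  0.0014]
t 9.2 pos [ 0.5088 -0.2086  0.1992] yaw 0.2542 tool d [-0.0766 -0.0004  0.0392] turn -0.0003
F [-0.6 -0.3  0.2] w 0.5990286013520221 q [-0.51  0.22 -0.33  1.02  0.   -0.76] R [[-0.9679, -0.2515, -0.0004], [-0.2515, 0.9679, 0.0002], [0.0003, 0.0003, -1.0]]
```

View pics/rel.png

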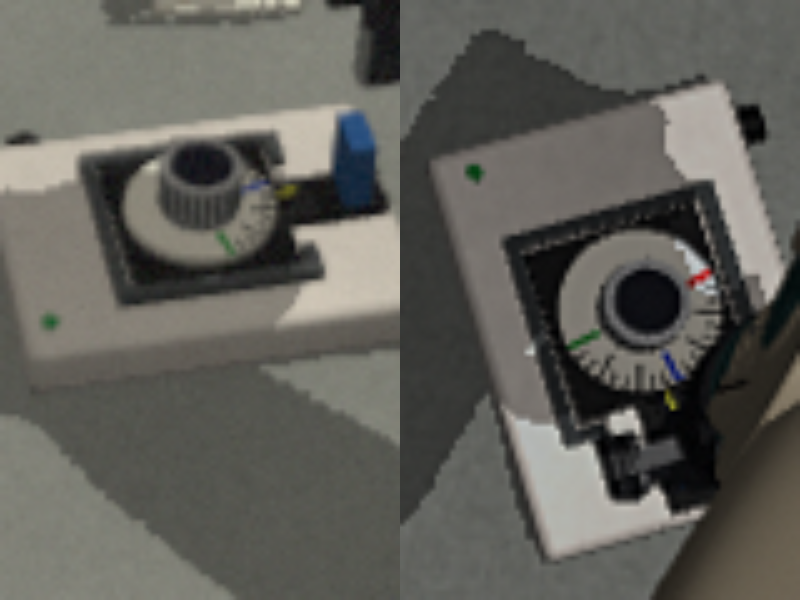

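The view shows the holder seated inside the rim with its tongue through the gap; red is at (701,278), blue at (673,368), green at (583,341) and yellow at (671,400) in the crop. Next I'll get the reading and move over the collar.

To row units: -0.077 m is -0.0963, -0.06 m is -0.075.

```bash
cat >> meas.py <<'E'
def reading(c,box,ax,zb=.030):
    x0,y0,x1,y1=box;F={'red':(lambda b,g,r:(r>g+40)&(r>b+40),.013),'green':(lambda b,g,r:(g>r+25)&(g>b+15),.013),
     'blue':(lambda b,g,r:(b>r+50)&(b>g+30),.013),'yel':(lambda b,g,r:(r>b+45)&(g>b+35)&(abs(r-g)<40),.008)}
    A={}
    for k,(f,h) in F.items():
        try:p=pix(mask(c,box,f))
        except ValueError:continue
        P=plane(c,p,zb+h)[:,:2];d=P.mean(0)-ax;A[k]=np.degrees(np.arctan2(d[1],d[0]));print(k,len(p),P.mean(0).round(4),'r',np.hypot(*d).round(4),'ang',A[k].round(1))
    ref=A.get('yel',A.get('hx'))
    for k,o in(('red',0),('blue',90),('green',180)):
        if k in A and ref is not None:print('reading from',k,round((A[k]-ref+o+90)%360-90,1))
E
python3 - <<'E'
from meas import *
t,s=load('t4.npz'),load('s4.npz')
reading(t,(378,240,418,282),np.array([.5829,-.1896]))
reading(s,(330,165,373,197),np.array([.5836,-.1905]))
E
echo '[{"aperture": 0.8, "sx": -0.0375}, {"aperture": 0.8, "sx": -0.075}, {"aperture": 0.8, "sx": -0.0963}, {"aperture": 0.8, "sx": -0.0963, "sz": 0.0188}, {"aperture": 0.8, "sx": -0.0963, "sz": 0.0375}, {"aperture": 0.8, "sx": -0.0963, "sz": 0.0375}, {"aperture": 0.8, "sx": -0.0963, "sz": 0.0375}]' | python3 steer.py >/dev/null
python3 go.py .583 -.1897 .121 .2545
```

```text
red 11 [ 0.5964 -0.2175] r 0.031 ang -64.1
green 13 [ 0.5687 -0.1627] r 0.0305 ang 117.9
blue 8 [ 0.5546 -0.2039] r 0.0317 ang -153.2
yel 5 [ 0.5403 -0.202 ] r 0.0443 ang -163.8
reading from red 99.7
reading from blue 100.6
reading from green 101.7
green 5 [ 0.5698 -0.1632] r 0.0306 ang 116.9
yel 5 [ 0.5394 -0.2086] r 0.0478 ang -157.8
reading from green 94.7
t 9.7833 pos [ 0.5818 -0.1886  0.1669] yaw 0.2543 tool d [-0.001  -0.0015  0.0459] turn -0.0002
F [ 0.2 -0.  -0.8] w 0.799207615954207 q [-0.42  0.36 -0.22  1.   -0.   -0.67] R [[-0.9678, -0.2516, -0.0051], [-0.2516, 0.9678, 0.0022], [0.0044, 0.0035, -1.0]]
```

To row units: 0.046 m is 0.0575, 0.043 m is 0.0538.

```bash
echo '[{"aperture": 0.8, "sx": -0.0013, "sy": -0.0013, "sz": 0.015}, {"aperture": 0.8, "sx": -0.0013, "sy": -0.0013, "sz": 0.0313}, {"aperture": 0.8, "sx": -0.0013, "sy": -0.0013, "sz": 0.045}, {"aperture": 0.8, "sx": -0.0013, "sy": -0.0013, "sz": 0.0538}, {"aperture": 0.8, "sx": -0.0013, "sy": -0.0013, "sz": 0.0575}, {"aperture": 0.8, "sx": -0.0013, "sy": -0.0013, "sz": 0.0575}, {"aperture": 0.8, "sx": -0.0013, "sy": -0.0013, "sz": 0.0575}]' | python3 steer.py >/dev/null
python3 go.py .5828 -.1898 .121 .2545
```

```text
t 10.3667 pos [ 0.5849 -0.1902  0.1234] yaw 0.2541 tool d [0.0019 0.001  0.0024] turn -0.0004
F [-0.3  0.3 -0.5] w 0.7999829430476225 q [-0.42  0.4  -0.26  0.91  0.   -0.67] R [[-0.9679, -0.2514, 0.0002], [-0.2514, 0.9679, -0.0001], [-0.0002, -0.0001, -1.0]]
```

To row units: 0.001 m is 0.0013, 0.0005 m is 0.0006.

```bash
echo '[{"aperture": 0, "sx": 0.0013, "sy": 0.0006, "sz": 0.0013}, {"aperture": 0, "sx": 0.0013, "sy": 0.0006, "sz": 0.0013}, {"aperture": 0, "sx": 0.0013, "sy": 0.0006, "sz": 0.0013}, {"aperture": 0, "sx": 0.0013, "sy": 0.0006, "sz": 0.0013}, {"aperture": 0, "sx": 0.0013, "sy": 0.0006, "sz": 0.0013}, {"aperture": 0, "sx": 0.0013, "sy": 0.0006, "sz": 0.0013}, {"aperture": 0, "sx": 0.0013, "sy": 0.0006, "sz": 0.0013}]' | python3 steer.py >/dev/null
python3 go.py .5828 -.1898 .121 .2545
```

```text
t 10.95 pos [ 0.5842 -0.19    0.1233] yaw 0.2543 tool d [0.0013 0.0005 0.0023] turn -0.0002
F [-1.2  1.7  6. ] w 0.4439051175445973 q [-0.42  0.4  -0.26  0.91  0.   -0.67] R [[-0.9678, -0.2516, 0.0012], [-0.2516, 0.9678, -0.0002], [-0.0011, -0.0005, -1.0]]
```

To row units: 0.98 rad is 0.156.

```bash
echo '[{"aperture": 0, "rz": 0.008}, {"aperture": 0, "rz": 0.0223}, {"aperture": 0, "rz": 0.0398}, {"aperture": 0, "rz": 0.0573}, {"aperture": 0, "rz": 0.0748}, {"aperture": 0, "rz": 0.0923}, {"aperture": 0, "rz": 0.1098}, {"aperture": 0, "rz": 0.1273}, {"aperture": 0, "rz": 0.1432}, {"aperture": 0, "rz": 0.156}]' | python3 steer.py
echo '[{"aperture": 0, "rz": 0.008}, {"aperture": 0, "rz": 0.0127}, {"aperture": 0, "rz": 0.0127}, {"aperture": 0, "rz": 0.0127}]' | python3 steer.py >/dev/null
python3 go.py .5828 -.1898 .121 .2545
```

```text
t: 11.78
eef_pos: [0.584, -0.1906, 0.1233]
tool_rot: [[-0.745, 0.667, 0.001], [0.667, 0.745, -0.002], [-0.002, -0.001, -1.0]]
contact_force: [-1.6, -0.7, 6.2]
grip_width: 0.441
grasp_force: 60.5
t 12.1167 pos [ 0.584  -0.1907  0.1233] yaw -0.8064 tool d [ 0.0015 -0.0002  0.0023] turn -1.0609
F [-1.9 -1.   5.7] w 0.4465799681380872 q [-0.42  0.4  -0.26  0.91 -0.    0.39] R [[-0.6921, 0.7218, 0.0006], [0.7218, 0.6921, -0.002], [-0.0019, -0.0009, -1.0]]
```

The rows are not in the units I measure in: shifts go in shares of 800 mm and turns go in shares of 2 pi rad. I convert before sending: -0.12 m is -0.15, -0.1 m is -0.125.

```bash
echo '[{"aperture": 0.8}, {"aperture": 0.8}, {"aperture": 0.8}, {"aperture": 0.8}, {"aperture": 0.8, "sz": -0.0125}, {"aperture": 0.8, "sz": -0.0375}, {"aperture": 0.8, "sz": -0.075}, {"aperture": 0.8, "sz": -0.125}, {"aperture": 0.8, "sx": 0.0375, "sy": 0.025, "sz": -0.15}, {"aperture": 0.8, "sx": 0.075, "sy": 0.05, "sz": -0.15}]' | python3 steer.py >/dev/null
echo '[{"aperture": 0.8, "sx": 0.0375, "sy": 0.025}, {"aperture": 0.8, "sx": 0.075, "sy": 0.05}, {"aperture": 0.8, "sx": 0.1125, "sy": 0.075}, {"aperture": 0.8, "sx": 0.15, "sy": 0.1}, {"aperture": 0.8, "sx": 0.1938, "sy": 0.1213}, {"aperture": 0.8, "sx": 0.1938, "sy": 0.1213}, {"aperture": 0.8, "sx": 0.1938, "sy": 0.1213}]' | python3 steer.py >/dev/null
python3 - <<'E'
from plant import r, vision
from meas import *
s=vision.camera('side');t=vision.camera('top');np.savez('s5.npz',**s);np.savez('t5.npz',**t)
filmboth(t,(390,250,414,273),s,(340,164,361,186),.069)
reading(t,(378,240,418,282),np.array([.5826,-.1899]))
W=np.zeros((600,800,3),np.uint8);W[:600,:400]=cv2.resize(s['img'][140:260,310:390],(400,600));W[:,400:]=cv2.resize(t['img'][200:320,350:430],(400,600))
cv2.imwrite('pics/turn.png',W)
E
python3 go.py .583 -.1897 .121 .2545
```

```text
film px 127 [400.  259.4] 64 [349.8 172.1] top@z [ 0.5835 -0.1916  0.069 ] side@z [ 0.584  -0.1926  0.069 ] tri [ 0.5837 -0.1915  0.0699  0.0007]
red 13 [ 0.5661 -0.2166] r 0.0314 ang -121.8
green 11 [ 0.6008 -0.1659] r 0.0301 ang 52.9
blue 10 [ 0.5586 -0.1745] r 0.0285 ang 147.3
yel 6 [ 0.5405 -0.2034] r 0.0442 ang -162.2
reading from red 40.5
reading from blue 39.5
reading from green 35.2
t 13.6333 pos [0.534  0.0598 0.2429] yaw -0.8056 tool d [-0.2138 -0.1375  0.1221] turn -1.0601
F [-0.5 -0.4 -0.3] w 0.7986365325339025 q [-0.01  0.16 -0.3   1.1  -0.    0.8 ] R [[-0.6927, 0.7212, 0.0011], [0.7212, 0.6927, -0.0005], [-0.0011, 0.0004, -1.0]]
```

View pics/turn.png

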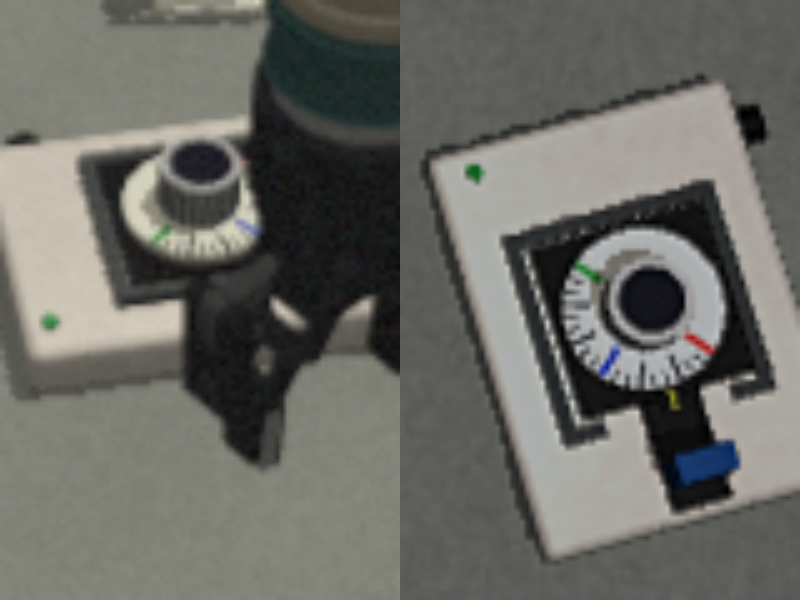

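The top view shows the holder still seated with red at (700,344), ccw of the yellow line at (673,400). One more check of the index direction, using colour-weighted centroids and the handle.

```bash
python3 - <<'E'
from h import *
t=load('t5.npz');b,g,r=[t['img'][...,i].astype(float) for i in range(3)]
W={'red':(r-np.maximum(g,b),(486,263,496,273),.043),'green':(g-np.maximum(r,b),0,.043),'blue':(b-np.maximum(r,g),0,.043),'yel':(np.minimum(r,g)-b,0,.038),'hand':(b-r,0,.078)}
C={'red':(410,268.8),'green':(387.5,254.5),'blue':(392,272),'yel':(404.7,280),'hand':(411,292.5)}
P={}
for k,(w,_,z) in W.items():
    u,v=C[k];n=9 if k=='hand' else 5;x0,y0=int(u-n),int(v-n);w=np.clip(w[y0:y0+2*n+1,x0:x0+2*n+1]-12,0,None)
    vv,uu=np.mgrid[y0:y0+2*n+1,x0:x0+2*n+1];p=[(w*uu).sum()/w.sum(),(w*vv).sum()/w.sum()];P[k]=plane(t,p,z)[0,:2];print(k,np.round(p,2),P[k].round(4))
ang=lambda d:np.degrees(np.arctan2(d[1],d[0]))
c=(P['red']+P['green'])/2;ring=ang(P['red']-P['green']);rb=ang(P['blue']-c)+90-360
print('c',c,'ring',ring,rb,'idx yel',ang(P['yel']-c),'hand',ang(P['hand']-c),'r',np.linalg.norm(P['yel']-c),np.linalg.norm(P['hand']-c))
m=mask(t,(378,236,432,306),lambda b,g,r:b+g+r<110)
tp=[q for q in pix(m)];print(len(tp))
E
```

```text
red [409.44 268.23] [ 0.5661 -0.2165]
green [387.   253.92] [ 0.601  -0.1659]
blue [391.38 271.87] [ 0.5584 -0.1742]
yel [404.11 279.36] [ 0.5409 -0.2036]
hand [410.75 292.11] [ 0.5074 -0.2109]
c [ 0.58351928 -0.19118779] ring -124.55583097402929 -124.109422578665 idx yel -163.7406454774469 hand -165.48068521814662 r 0.044442644510305405 0.07862218922031881
615
```

The reading is 40 ± 1 degrees, the film is at 0.070 (seated), and the robot is clear. Handing in.

```bash
python3 -c "
from plant import r, vision
print(r.close_job())"
```

```text
the job is handed in; nothing more can be done
None
```

The job is handed in: the holder is seated in the cradle and released, its scale reads 40 ± 1 degrees by my camera measurement, and the robot was clear at about 14 s of the 54 s allowed; I took no final check picture of the rack, burner, dishes or marker, but the arm was never moved near them.

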